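# Centre a turned foot blank in the V-jig and shut the gate

## Robot

A 6-joint arm with a two-finger parallel gripper is mounted at the origin on a cart in front of the work surface, level with it; the furniture and walls round the work are solid. World frame = base frame: x ahead of the robot, y to its left, z up, the work surface at z = 0. Lengths are in m, angles in degrees, forces in N, time in s.
With the tool pointing down it reaches from about 0.35 to 0.875 m from the base axis. Payload 4.2 kg.
Tool frame: the origin (TCP) lies between the finger pads; the fingertips stand 17 mm ahead of it and the grasp point (between the pads) lies 2 mm behind it; z points along the fingers, y is the line along which they close (so a half turn about z gives the same grasp; the last joint's range is limited). The gripper opens to 87 mm and grips with 3 to 60 N. Pads are 19 mm wide; open, the fingers measure 117 mm over their backs; the gripper's body (75 mm by 190 mm) begins 51 mm behind the grasp point.
Start: joints at [90.447, 22.042, 0.453, 0, -68.411, -14.817], TCP at [0.155, 0.605, 0.201] pointing down, gripper open.
Joint ranges: [-179.83, 179.83], [-69.29, 118.12], [-61.27, 80.66], [-181.25, 117.63], [-171.15, -9.14], [-177.46, 177.46]. Speed limits (degrees/s): [159.86, 159.86, 180, 180, 180, 180].

## Interface

Orientations are given as a 3x3 rotation matrix whose columns are the frame's x, y, z axes.
In Python, from station import r gives the robot as it stands.
- The arm moves only by the tool servo_tool, never from a script. Its argument "targets" is a list of rows, each a list of 5 numbers: the shift along the world's x, y, z in units of 30 mm (1.0 is 30 mm), then the turn about the world's z in rad, then the finger opening in mm, from 0 to 87. In form: [[x, y, z, turn, gripper], ...]. A call has exactly 5 rows; each row is the pose to reach, as a shift and turn from the pose commanded when the call began; what a row does not reach only later rows make up. A row lasts 1/12 s, in which the tool goes at most 41.7 mm and 7.16 degrees, less where a joint would pass 70% of its speed; a pose out of reach is approached as far as the arm can. A call with a gripper value outside its range is refused whole. The fingers move at their own pace and stop on an object; the grip force is fixed at half the most. Time passes only in rows, so rows that repeat a pose let the fingers close, or fill a call up. It gives the time, the measured TCP pose, the force, the opening and the grip force at its end, in the units of the state.
- r.sense(): the state, without advancing time (a new reading comes with each control period).
- r.capture(name): name is "side" or "top" or "wrist"; returns a dict with "pixels" (400x640x3 uint8, red, green, blue), "fx", "fy", "cx", "cy" (pixels), "dist_coeffs" ([k1, k2, p1, p2, k3] as OpenCV has them; the pictures are not rectified), "world_from_camera" (4x4, takes a point from camera to world coordinates). Camera axes: x right, y down, z forward; pixel columns grow to the right and rows downward; lengths in m; the calibration is good to about 2 mm. A picture is of the moment at which its call begins. There is no depth.
- r.finish_job(): hands the job in; it is judged then, once.
The state is a dict: "time_s": time; "joints": joint angles; "joint_velocities": joint speeds; "effort": joint torques, N m; "tcp_pos": TCP position; "ee_rot": TCP orientation; "wrist_force": force on the tool from outside, world axes, zero at the start; "moment": the same for the moment, N m; "gripper_width": opening from 0.0 (shut) to 1.0 (fully open); "gripper_force": force on a finger pad.
Only numpy, scipy, OpenCV 4.12 (cv2) and the standard library are available. Lean on these libraries where they do the work, as an engineer would, in place of code of your own. Each camera call takes 0.05 s, during which the arm holds its last target. There are 200 camera calls.

## Task

The larger of the two turned wooden blanks is to be drilled through its centre: slide it across the bench, without lifting it, into the V of the drilling jig until it rests against both fences, first swinging the gate out of the way where it bars the mouth. Then shut the gate fully behind the blank. Leave the smaller blank, the glue bottle, the wax tin and the sanding block standing where they are.

Things in the scene. Friction and masses are not known exactly. Their poses are not given: they have to be found in the camera images.
- big_blank: loose turned wooden disc (furniture foot), plain, 110 mm diameter, 33 mm high, upright rim from the bench to 25 mm height, then a 86 mm wide raised top; about 0.2 kg, lies flat and slides on the bench. Too wide to grasp across. Origin: centre of its underside, z up.
- small_blank: loose turned wooden disc of the same form and wood, 80 mm diameter, 33 mm high. Bystander. Origin: centre of its underside.
- jig: drilling jig fixed to the bench: two beech fences, 28 mm high and 28 mm thick, form a 90 degree V. Origin on the bench at the seat: the big blank's centre is there when its rim touches both fences. +x runs along the V's middle line from mouth to apex (the way to push), y to its left, z up. The slippery white inner faces are 55 mm from the origin, at +45 and -45 degrees from +x.
- fence_end_left (a point): mouth end of the left fence's inner face, on its top edge: x = -7, y = 85 mm in the jig's frame, 28 mm above the bench. The fence's outer corner reaches y = 107 mm.
- fence_end_right (a point): the same at the right fence (y = -85 mm). Beyond it an aluminium plate only 8 mm high (jig x = -96 to 20, y = -130 to -90 mm) carries the gate's pivot.
- drill_bush (a point): top of the brass drill bush over the seat, 56 mm above the bench. It sits in a flat steel bridge, 36 mm wide, 40 to 48 mm above the bench, that reaches from a 40 mm high block at the apex (jig x = 82 to 138 mm) to jig x = -18 mm: the blank slides in below the bridge.
- gate (a joint): angle (rad) of the swing gate about its pivot. 0 = shut: its arm lies along the jig's +y across the mouth and a rubber buffer on it, 108 mm from the pivot, just touches a blank that is home. It grows as the free end swings out, away from the apex; at 1.57 the arm points along the jig's -x, clear of the big blank's way; stop at 2.1. Stiff: it stays where left (1 to 2 N at the knob moves it).
- gate_pivot (a point): top of the gate's upright pivot, jig x = -70, y = -108 mm. The gate's wooden arm is 16 mm wide, lies 10 to 26 mm above the bench and reaches 158 mm from the pivot.
- gate_knob (a point): upright black knob near the gate's free end, 143 mm from the pivot, 20 mm diameter, from 28 to 75 mm above the bench; this point is on its axis 55 mm above the bench.
- glue_bottle: white glue bottle with orange tip, loose, standing, 60 mm diameter, 187 mm high. Bystander. Origin: centre of its underside.
- wax_tin: round tin with a red lid, loose, 79 mm diameter, 34 mm high. Bystander. Origin: centre of its underside.
- sanding_block: brown cork block wrapped in abrasive, loose, 60 mm (its x) by 110 mm (its y), 30 mm high. Bystander. Origin: centre of its underside.

How it is judged:
By the outcome, as a careful person would: the job done as asked, in the order asked, and still so for the second after the job is handed in, with the robot touching nothing.
It also fails if it takes over 72 s, if anything falls off the work surface, if the arm or the gripper's body presses on something with over 40 N, if the wrist force passes 120 N, or if a joint passes its speed limit or range.

## Working session

There is one attempt and no reset: what is moved stays moved. The work goes in short steps, Python scripts to look and compute and a tool call to move; the robot and the scene stay as the last step left them, time stands still between calls to the robot, and variables do not carry over. Pictures are saved under pics/ and viewed, at most 10 in all, crops included, and the job is handed in when it is done.

Besides the shell and the picture viewer there is one more tool, called after ">>>" as name(argument=value, ...), one argument or row to a line, values as JSON. servo_tool: Moves the arm, as the interface text tells. Its arguments: {"type":"object","properties":{"targets":{"type":"array","items":{"type":"array","items":{"type":"number"}}}},"required":["targets"]}

```bash
mkdir -p pics
cat > h.py <<'E'
import numpy as np, cv2
from station import r
def cap(n,save=None):
    c=r.capture(n)
    if save: cv2.imwrite(f'pics/{save}.png',c['pixels'][:,:,::-1])
    return c
def K(c): return np.array([[c['fx'],0,c['cx']],[0,c['fy'],c['cy']],[0,0,1]]),np.array(c['dist_coeffs'],float)
def ray(c,pts,z):
    k,d=K(c); u=cv2.undistortPoints(np.array(pts,float).reshape(-1,1,2),k,d).reshape(-1,2)
    T=np.array(c['world_from_camera']); v=np.c_[u,np.ones(len(u))]@T[:3,:3].T; o=T[:3,3]
    return o+v*((z-o[2])/v[:,2])[:,None]
def proj(c,P):
    k,d=K(c); T=np.linalg.inv(np.array(c['world_from_camera']))
    return cv2.projectPoints(np.array(P,float).reshape(-1,3),cv2.Rodrigues(T[:3,:3])[0],T[:3,3],k,d)[0].reshape(-1,2)
E
python3 - <<'E'
from h import *
for n in('top','side'):
    c=cap(n,n+'0'); print(n,np.round(c['world_from_camera'],3).tolist(),c['fx'])
s=r.sense();print(s['time_s'],s['tcp_pos'],s['ee_rot'],s['wrist_force'])
E
```

```text
top [[0.009, -0.987, 0.16, 0.41], [-1.0, -0.01, -0.007, 0.041], [0.008, -0.16, -0.987, 0.956], [0.0, 0.0, 0.0, 1.0]] 415.63045929603334
side [[0.999, 0.012, -0.043, 0.598], [0.042, -0.602, 0.797, -0.897], [-0.016, -0.798, -0.602, 0.795], [0.0, 0.0, 0.0, 1.0]] 453.96977065407975
0.1 [0.1549399  0.60488744 0.20025401] [[ 9.68685245e-01 -2.48291667e-01 -3.79349484e-04]
 [-2.48291928e-01 -9.68683267e-01 -1.96112640e-03]
 [ 1.19461845e-04  1.99390362e-03 -9.99998005e-01]] [ 0.32221094  0.52010638 -0.02951699]
```

View pics/top0.png

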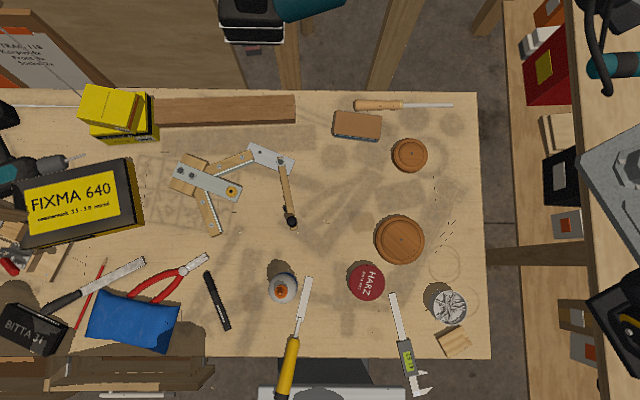

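View pics/side0.png

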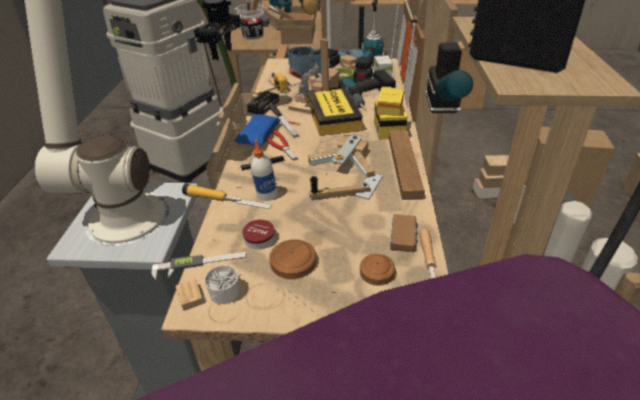

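The top view shows the jig with its bush near (232,191), the gate pivot near (285,160), the knob near (291,222) and the big blank near (399,239). The small blank is near (409,155), the bottle (283,287), the tin (366,281) and the sanding block (357,125).

Run:
```python
from h import *
c=cap('top'); im=c['pixels'][:,:,::-1]
cv2.imwrite('pics/jig1.png',cv2.resize(im[130:250,150:310],None,fx=5,fy=5,interpolation=cv2.INTER_CUBIC))
hsv=cv2.cvtColor(im,cv2.COLOR_BGR2HSV)
for n,p in dict(big=(399,239),bench=(340,240),small=(409,155)).items(): print(n,hsv[p[1],p[0]])
m=((hsv[...,1]>115)&(hsv[...,0]<18)&(hsv[...,2]>60)).astype(np.uint8)
m[:, :320]=0; m[:,460:]=0
m=cv2.morphologyEx(m,cv2.MORPH_OPEN,np.ones((3,3)))
for k in cv2.findContours(m,cv2.RETR_EXTERNAL,cv2.CHAIN_APPROX_NONE)[0]:
    if cv2.contourArea(k)>300:
        e=cv2.fitEllipse(k); print(np.round(e[0],1),np.round(e[1],1),cv2.contourArea(k),ray(c,[e[0]],0.02).round(4)[0], [ray(c,[e[0]],0.0).round(4)[0]])
```

```text
big [ 14 165 133]
bench [ 18  94 169]
small [ 15 173 140]
[366.9 282.2] [33.2 35.5] 915.5 [ 0.3729 -0.0763  0.02  ] [array([ 0.3721, -0.0788,  0.    ])]
[399.6 239.9] [47.7 49.3] 1845.5 [ 0.4665 -0.1508  0.02  ] [array([ 0.4677, -0.1549,  0.    ])]
[410.  154.8] [33.2 34.3] 890.5 [ 0.6636 -0.1793  0.02  ] [array([ 0.669, -0.184,  0.   ])]
[357.6 124.4] [24.7 57.2] 995.5 [ 0.7358 -0.0583  0.02  ] [array([ 0.7427, -0.0604,  0.    ])]
[373.  104.7] [ 9.9 59.4] 379.5 [ 0.7847 -0.0949  0.02  ] [array([ 0.7927, -0.0979, -0.    ])]
```

View pics/jig1.png

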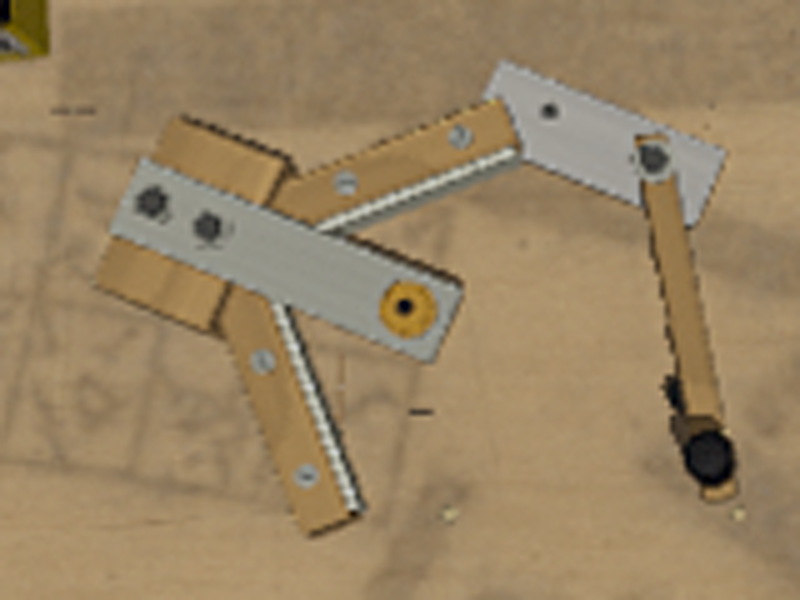

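The enlarged crop (offset 150,130, 5x) puts the bush at (407,307), the inner fence ends at (360,510) and (521,150), the pivot at (654,157) and the knob top at (709,457). The gate is partly open across the mouth.

Run:
```python
from h import *
c=cap('top')
def P(u,v,z): return ray(c,[(150+(u-2)/5,130+(v-2)/5)],z/1000)[0]
bush=P(407,307,56);L=P(360,510,28);R=P(521,150,28);pv=P(654,157,30);kn=P(709,457,75)
# rigid fit
J=np.array([[0,0],[-7,85],[-7,-85],[-70,-108]])/1000; W=np.array([bush,L,R,pv])[:,:2]
jm,wm=J.mean(0),W.mean(0); U,S,Vt=np.linalg.svd((J-jm).T@(W-wm)); Rt=(U@Vt).T
t=wm-Rt@jm; print('W',W.round(4).tolist(),'res',(W-(J@Rt.T+t)).round(4).tolist())
print('seat',t.round(4),'ang',np.degrees(np.arctan2(Rt[1,0],Rt[0,0])),'knob',kn.round(4))
j=lambda w:(np.array(w)[:2]-t)@Rt
k=j(kn); d=k-[-.07,-.108]; print('knob jig',k.round(4),'r',np.hypot(*d),'gate',np.degrees(np.arctan2(-d[0],d[1])))
for n,p in dict(big=(.4660,-.1500),small=(.664,-.179)).items(): print(n,j(p).round(4))
# refined blank/bottle checks
s=cap('side')
hsv=cv2.cvtColor(s['pixels'],cv2.COLOR_RGB2HSV)
print('side big proj',proj(s,[[.4665,-.151,.03]]),'knob',proj(s,[kn]),'bush',proj(s,[bush]))
m=((hsv[...,1]>140)&(hsv[...,0]<18)&(hsv[...,2]>60)).astype(np.uint8); m[:220]=0;m[300:]=0;m[:,:262]=0;m[:,420:]=0
for q in cv2.findContours(m,cv2.RETR_EXTERNAL,cv2.CHAIN_APPROX_NONE)[0]:
    if cv2.contourArea(q)>300: e=cv2.fitEllipse(q);print(np.round(e[0],1),np.round(e[1],1),ray(s,[e[0]],.018).round(4))
b=ray(c,[(283,288)],.187)[0];print('bottle tip',b, 'side',ray(s,[(265,190)],0))
for a in (0,.6,1.57,1.8):
    for rr in (.143,.158): print(a,rr,(Rt@(np.array([-.07,-.108])+rr*np.array([-np.sin(a),np.cos(a)]))+t).round(4))
```

```text
W [[0.5677, 0.2244], [0.4807, 0.247], [0.6461, 0.1811], [0.643, 0.12]] res [[0.001, 0.002], [-0.0042, 0.0007], [0.0026, -0.0043], [0.0006, 0.0017]]
seat [0.5667 0.2224] ang 68.98956006188553 knob [0.501  0.0898 0.075 ]
knob jig [-0.1474  0.0138] r 0.14429159312043233 gate 32.42666576082142
big [-0.3838 -0.0395]
small [-0.3398 -0.2348]
side big proj [[291.10659361 252.61199259]] knob [[312.32330759 176.6496678 ]] bush [[338.31401023 155.28394202]]
[377.  268.8] [28.2 33.3] [[ 0.666  -0.1853  0.018 ]]
[292.4 258.5] [36.  44.7] [[ 0.4694 -0.1582  0.018 ]]
bottle tip [0.36786663 0.09642375 0.187     ] side [[ 3.59314460e-01  1.24863164e-01 -1.11022302e-16]]
0 0.143 [0.5089 0.1696]
0 0.158 [0.4949 0.175 ]
0.6 0.143 [0.5033 0.0853]
0.6 0.158 [0.4887 0.0818]
1.57 0.143 [ 0.591  -0.0151]
1.57 0.158 [ 0.5857 -0.0291]
1.8 0.143 [ 0.6228 -0.0233]
1.8 0.158 [ 0.6208 -0.0382]
```

>>> servo_tool(
  targets=[
    [0.5,-0.8,0.4,0,45],
    [1.1,-1.7,0.8,0,45],
    [1.7,-2.5,1,0,45],
    [2.3,-3.4,1,0,45],
    [2.9,-4.3,1,0,45],
  ],
)

```text
time_s: 0.67
tcp_pos: [0.2427, 0.4754, 0.2317]
ee_rot: [[0.969, -0.248, 0.0], [-0.248, -0.969, 0.001], [-0.0, -0.001, -1.0]]
wrist_force: [1.5, -0.2, -0.1]
gripper_width: 0.711
gripper_force: 0.0
```

>>> servo_tool(
  targets=[
    [0.6,-0.9,0,0.05,45],
    [1.2,-1.7,0,0.1,45],
    [1.7,-2.6,0,0.15,45],
    [2.3,-3.4,0,0.2,45],
    [2.9,-4.3,0,0.2,45],
  ],
)

```text
time_s: 1.08
tcp_pos: [0.3296, 0.3463, 0.2314]
ee_rot: [[0.999, -0.048, 0.0], [-0.048, -0.999, 0.0], [0.0, -0.0, -1.0]]
wrist_force: [0.2, 0.4, -0.1]
gripper_width: 0.522
gripper_force: 0.0
```

>>> servo_tool(
  targets=[
    [0.6,-0.9,0,0.05,45],
    [1.2,-1.7,0,0.1,45],
    [1.7,-2.6,0,0.15,45],
    [2.3,-3.4,0,0.2,45],
    [2.9,-4.3,0,0.25,45],
  ],
)

```text
time_s: 1.5
tcp_pos: [0.4166, 0.2172, 0.2315]
ee_rot: [[0.98, 0.201, 0.0], [0.201, -0.98, 0.0], [0.001, -0.0, -1.0]]
wrist_force: [0.4, 0.7, 0.3]
gripper_width: 0.519
gripper_force: 0.0
```

>>> servo_tool(
  targets=[
    [0.6,-0.9,0,0,45],
    [1.2,-1.7,-0.5,0,45],
    [1.7,-2.6,-1,0,45],
    [2.3,-3.4,-1.5,0,45],
    [2.9,-4.3,-2,0,45],
  ],
)

```text
time_s: 1.92
tcp_pos: [0.5037, 0.0882, 0.1708]
ee_rot: [[0.98, 0.198, 0.001], [0.198, -0.98, 0.0], [0.001, -0.0, -1.0]]
wrist_force: [0.8, 0.7, -0.4]
gripper_width: 0.516
gripper_force: 0.0
```

Run:
```python
from h import *
s=r.sense();print(s['time_s'],s['tcp_pos'],np.degrees(np.arctan2(s['ee_rot'][1][1],s['ee_rot'][0][1])),s['wrist_force'],s['gripper_width'])
c=cap('wrist','w1');print(proj(c,[[.502,.090,.075],[.643,.12,.03],[.467,-.153,.033]]).round(0).tolist())
t=cap('top');print('can',[ray(t,[(445,303),(465,303),(445,283)],z).round(3).tolist() for z in (0.03,.07)])
sd=cap('side');print([ray(sd,[(222,298),(222,275)],z).round(3).tolist() for z in (0,.03,.05,.07)])
```

```text
1.9167 [0.50372843 0.08822784 0.17082601] -78.56458339000986 [ 0.79246701  0.74521418 -0.38956567] 0.5159732959654301
[[316.0, 200.0], [315.0, 57.0], [499.0, 254.0]]
can [[[0.331, -0.244, 0.03], [0.331, -0.287, 0.03], [0.373, -0.246, 0.03]], [[0.334, -0.231, 0.07], [0.335, -0.273, 0.07], [0.375, -0.233, 0.07]]]
[[[0.324, -0.265, 0.0], [0.308, -0.198, -0.0]], [[0.334, -0.289, 0.03], [0.319, -0.225, 0.03]], [[0.341, -0.304, 0.05], [0.327, -0.242, 0.05]], [[0.348, -0.32, 0.07], [0.334, -0.26, 0.07]]]
```

View pics/w1.png

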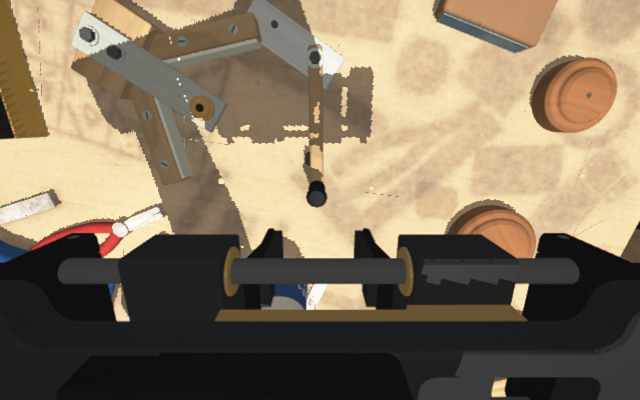

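Run:
```python
from h import *
c=cap('wrist');print(np.array(c['world_from_camera'])[:3,2:].round(3).tolist())
print(proj(c,[[.502,.090,.075],[.502,.090,.028],[.512,.09,.075],[.5667,.2224,.056]]).round(0).tolist())
g=cv2.cvtColor(c['pixels'],cv2.COLOR_RGB2GRAY); print(g[175:215:2,317].tolist())
m=(g<60).astype(np.uint8);m[:170]=0;m[215:]=0;m[:,:295]=0;m[:,340:]=0
k=max(cv2.findContours(m,0,1)[0],key=cv2.contourArea);print(cv2.boundingRect(k))
```

```text
[[-0.266, 0.576], [-0.053, 0.102], [-0.963, 0.352]]
[[316.0, 199.0], [316.0, 189.0], [317.0, 190.0], [200.0, 109.0]]
[102, 102, 71, 19, 20, 19, 21, 28, 56, 56, 57, 57, 58, 56, 54, 72, 212, 219, 225, 226]
(306, 179, 20, 26)
```

The wrist view shows the knob at about (316,193), straight ahead of the gripper and matching the prediction. I'll descend around it.

>>> servo_tool(
  targets=[
    [0,0.07,-1,0,45],
    [0,0.07,-2,0,45],
    [0,0.07,-3,0,45],
    [0,0.07,-3.85,0,45],
    [0,0.07,-3.85,0,45],
  ],
)

```text
time_s: 2.53
tcp_pos: [0.4994, 0.0913, 0.052]
ee_rot: [[0.98, 0.199, -0.008], [0.199, -0.98, -0.003], [-0.009, 0.001, -1.0]]
wrist_force: [-0.0, 0.2, -0.4]
gripper_width: 0.517
gripper_force: 0.0
```

Run:
```python
from h import *
s=r.sense();print(s['tcp_pos'],s['wrist_force'])
th=np.radians(69);R=np.array([[np.cos(th),-np.sin(th)],[np.sin(th),np.cos(th)]])
f=lambda a:np.array([.5667,.2224])+R@(np.array([-.07,-.108])+.143*np.array([-np.sin(a),np.cos(a)]))
A=np.linspace(.566,1.76,21)   # last includes finger slack
for i in range(4):
    b=i*5; print([[*((f(A[j])-f(A[b]))/.03).round(2).tolist(),0,round(A[j]-A[b],2),45] for j in range(b+1,b+6)])
```

```text
[0.49939213 0.09131235 0.05204691] [-0.02212392  0.16901455 -0.39973301]
[[0.06, -0.28, 0, np.float64(0.06), 45], [0.15, -0.55, 0, np.float64(0.12), 45], [0.24, -0.82, 0, np.float64(0.18), 45], [0.36, -1.08, 0, np.float64(0.24), 45], [0.48, -1.33, 0, np.float64(0.3), 45]]
[[0.14, -0.25, 0, np.float64(0.06), 45], [0.3, -0.48, 0, np.float64(0.12), 45], [0.47, -0.71, 0, np.float64(0.18), 45], [0.66, -0.93, 0, np.float64(0.24), 45], [0.85, -1.13, 0, np.float64(0.3), 45]]
[[0.21, -0.19, 0, np.float64(0.06), 45], [0.43, -0.37, 0, np.float64(0.12), 45], [0.66, -0.54, 0, np.float64(0.18), 45], [0.9, -0.69, 0, np.float64(0.24), 45], [1.15, -0.83, 0, np.float64(0.3), 45]]
[[0.26, -0.12, 0, np.float64(0.06), 45], [0.52, -0.23, 0, np.float64(0.12), 45], [0.79, -0.32, 0, np.float64(0.18), 45], [1.06, -0.4, 0, np.float64(0.24), 45], [1.34, -0.45, 0, np.float64(0.3), 45]]
```

>>> servo_tool(
  targets=[
    [0.12,-0.28,0,0.06,45],
    [0.22,-0.55,0,0.12,45],
    [0.34,-0.82,0,0.18,45],
    [0.46,-1.08,0,0.24,45],
    [0.58,-1.33,0,0.3,45],
  ],
)

```text
time_s: 2.95
tcp_pos: [0.5219, 0.0527, 0.0583]
ee_rot: [[0.876, 0.483, 0.004], [0.483, -0.876, 0.001], [0.004, 0.001, -1.0]]
wrist_force: [-0.0, 0.2, 0.5]
gripper_width: 0.515
gripper_force: 0.0
```

>>> servo_tool(
  targets=[
    [0.14,-0.25,0,0.06,45],
    [0.3,-0.48,0,0.12,45],
    [0.47,-0.71,0,0.18,45],
    [0.66,-0.93,0,0.24,45],
    [0.85,-1.13,0,0.3,45],
  ],
)

```text
time_s: 3.37
tcp_pos: [0.5476, 0.0187, 0.0584]
ee_rot: [[0.694, 0.72, 0.004], [0.72, -0.694, 0.001], [0.003, 0.002, -1.0]]
wrist_force: [1.0, 0.4, -0.4]
gripper_width: 0.517
gripper_force: 0.0
```

>>> servo_tool(
  targets=[
    [0.21,-0.19,0,0.06,45],
    [0.43,-0.37,0,0.12,45],
    [0.66,-0.54,0,0.18,45],
    [0.9,-0.69,0,0.24,45],
    [1.15,-0.83,0,0.3,45],
  ],
)

```text
time_s: 3.78
tcp_pos: [0.5821, -0.0062, 0.0585]
ee_rot: [[0.45, 0.893, 0.004], [0.893, -0.45, 0.001], [0.002, 0.003, -1.0]]
wrist_force: [-0.3, -0.7, -0.2]
gripper_width: 0.519
gripper_force: 0.0
```

>>> servo_tool(
  targets=[
    [0.26,-0.12,0,0.06,45],
    [0.52,-0.23,0,0.12,45],
    [0.79,-0.32,0,0.18,45],
    [1.06,-0.4,0,0.24,45],
    [1.34,-0.45,0,0.3,45],
  ],
)

```text
time_s: 4.2
tcp_pos: [0.6223, -0.0196, 0.0586]
ee_rot: [[0.166, 0.986, 0.004], [0.986, -0.166, 0.0], [0.001, 0.004, -1.0]]
wrist_force: [0.9, -0.1, -0.0]
gripper_width: 0.517
gripper_force: 0.0
```

>>> servo_tool(
  targets=[
    [0.3,-0.03,0,0.06,45],
    [0.3,-0.03,0,0.06,45],
    [0.2,-0.03,0,0.06,45],
    [0.1,-0.03,0,0.06,45],
    [0.1,-0.03,0,0.06,45],
  ],
)

```text
time_s: 4.62
tcp_pos: [0.6226, -0.0211, 0.0565]
ee_rot: [[0.112, 0.994, -0.0], [0.994, -0.112, 0.0], [0.0, -0.0, -1.0]]
wrist_force: [-0.5, -0.3, -0.5]
gripper_width: 0.514
gripper_force: 0.0
```

Run:
```python
from h import *
c=cap('side'); cv2.imwrite('pics/s2.png',cv2.resize(c['pixels'][120:320,180:460,::-1],None,fx=2.8,fy=2.8))
t=cap('top'); cv2.imwrite('pics/t2.png',t['pixels'][:,:,::-1])
```

```text
(no output)
```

View pics/s2.png

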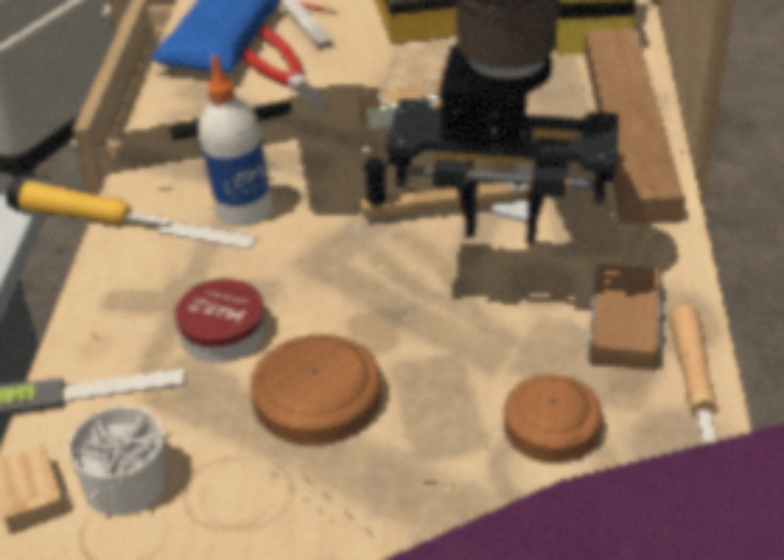

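The side view shows the gate apparently still at its old place: knob near (314,184) in the full picture, left of the gripper. Checking from above.

Run:
```python
from h import *
t=cap('top'); cv2.imwrite('pics/t3.png',cv2.resize(t['pixels'][130:280,190:390,::-1],None,fx=4,fy=4,interpolation=cv2.INTER_CUBIC))
s=cap('side'); S=r.sense(); T=np.array(S['tcp_pos']);print(T,proj(t,[T,[.502,.09,.075]]),proj(s,[T,T-[0,0,.017],[.502,.09,.075],[.502,.09,.028]]))
g=cv2.cvtColor(s['pixels'],cv2.COLOR_RGB2GRAY); m=(g<45).astype(np.uint8);m[:,:305]=0;m[:,322:]=0;m[:170]=0;m[200:]=0
k=max(cv2.findContours(m,0,1)[0],key=cv2.contourArea);print(cv2.boundingRect(k))
```

```text
[ 0.62348926 -0.02146448  0.05605234] [[343.05487019 167.39147813]
 [291.3098682  220.52486962]] [[358.07087915 209.34539454]
 [357.91465372 214.46921109]
 [312.70297492 176.60799855]
 [313.33578798 190.38303861]]
(310, 177, 8, 16)
```

View pics/t3.png

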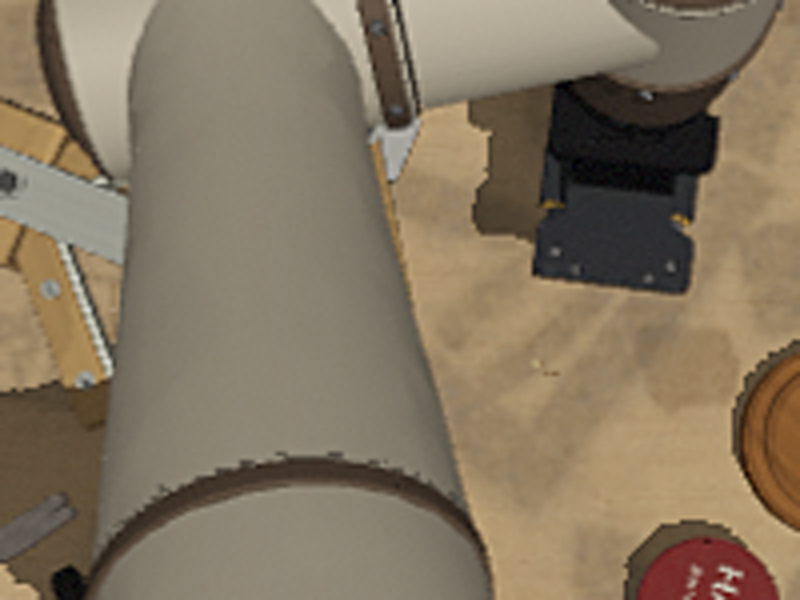

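Run:
```python
from h import *
w=cap('wrist','w3'); s=cap('side'); S=r.sense(); T=np.array(S['tcp_pos']);y=np.array(S['ee_rot'])[:,1]
print(S['joints'],T)
for dz in (.017,0,-.017,-.034):
  P=[T+y*.0225-[0,0,dz],T-y*.0225-[0,0,dz]]
  print(dz,proj(w,P).round(0).tolist(),proj(s,P).round(0).tolist())
cv2.imwrite('pics/x4.png',np.vstack([w['pixels'][180:400,:,::-1],cv2.resize(s['pixels'][140:240,290:450,::-1],(640,380),interpolation=cv2.INTER_CUBIC)]))
```

```text
[ 1.28603144e+01  2.94871756e+01 -1.00891128e+01  3.74190360e-03
 -5.04206854e+01  1.60736981e+02] [ 0.62363799 -0.02155093  0.05584131]
0.017 [[347.0, 224.0], [288.0, 225.0]] [[367.0, 215.0], [349.0, 214.0]]
0 [[349.0, 233.0], [285.0, 233.0]] [[367.0, 210.0], [349.0, 209.0]]
-0.017 [[352.0, 243.0], [282.0, 243.0]] [[367.0, 205.0], [349.0, 203.0]]
-0.034 [[355.0, 255.0], [279.0, 255.0]] [[368.0, 200.0], [349.0, 198.0]]
```

View pics/x4.png

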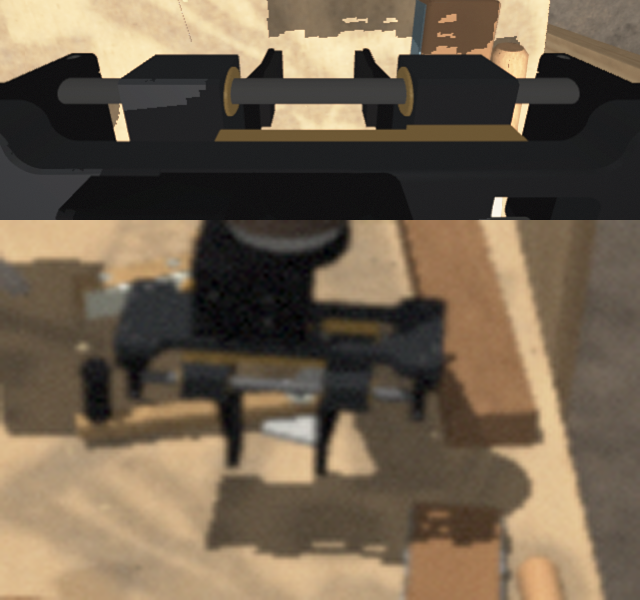

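Run:
```python
from h import *
w=cap('wrist'); s=cap('side'); S=r.sense(); T=np.array(S['tcp_pos'])
def lin(c,p):
    a=ray(c,[p],0)[0]; o=np.array(c['world_from_camera'])[:3,3]; return o,(a-o)/np.linalg.norm(a-o)
for pw,ps in(((362,231),(370.5,207)),((275,231),(348,205))):
    o1,d1=lin(w,pw);o2,d2=lin(s,ps)
    A=np.c_[d1,-d2]; q=np.linalg.lstsq(A,o2-o1,rcond=None)[0]
    print((o1+q[0]*d1-T).round(4),(o2+q[1]*d2-T).round(4))
```

```text
[0.0307 0.0011 0.0078] [0.0307 0.0011 0.0078]
[-0.0275  0.0078  0.0082] [-0.0256  0.0076  0.0079]
```

The fingertips triangulate about 25 mm higher than stated, so the fingers passed over the knob. I'll check by lowering over bare bench.

>>> servo_tool(
  targets=[
    [0,0,-0.3,0,45],
    [0,0,-0.6,0,45],
    [0,0,-0.9,0,45],
    [0,0,-1.1,0,45],
    [0,0,-1.1,0,45],
  ],
)

```text
time_s: 5.43
tcp_pos: [0.6221, -0.0219, 0.0202]
ee_rot: [[0.112, 0.994, -0.004], [0.994, -0.112, -0.001], [-0.001, -0.004, -1.0]]
wrist_force: [-0.8, -0.7, 0.1]
gripper_width: 0.518
gripper_force: 0.0
```

>>> servo_tool(
  targets=[
    [0,0,-0.05,0,45],
    [0,0,-0.1,0,45],
    [0,0,-0.15,0,45],
    [0,0,-0.2,0,45],
    [0,0,-0.2,0,45],
  ],
)

```text
time_s: 5.85
tcp_pos: [0.6236, -0.0216, 0.0167]
ee_rot: [[0.111, 0.994, 0.0], [0.994, -0.111, 0.0], [0.0, 0.0, -1.0]]
wrist_force: [-0.4, -0.7, 1.0]
gripper_width: 0.513
gripper_force: 0.0
```

Run:
```python
from h import *
w=cap('wrist'); s=cap('side'); print(r.sense()['tcp_pos'],r.sense()['wrist_force'])
cv2.imwrite('pics/x5.png',np.vstack([w['pixels'][180:400,:,::-1],cv2.resize(s['pixels'][140:240,290:450,::-1],(640,380),interpolation=cv2.INTER_CUBIC)]))
```

```text
[ 0.62375947 -0.0215446   0.01691407] [-0.18454905 -1.01996401  0.70976879]
```

View pics/x5.png

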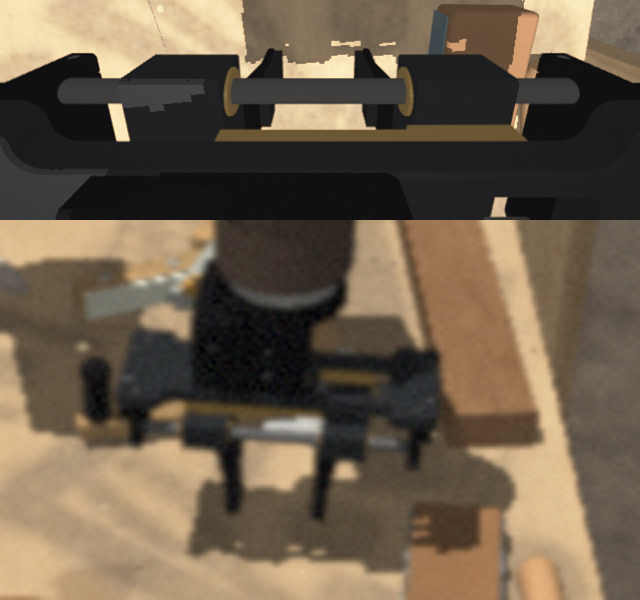

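Still no contact, and the shadow shows a gap of about 2 to 3 cm under the tips. I'll keep probing in small steps.

>>> servo_tool(
  targets=[
    [0,0,-0.1,0,45],
    [0,0,-0.2,0,45],
    [0,0,-0.3,0,45],
    [0,0,-0.3,0,45],
    [0,0,-0.3,0,45],
  ],
)

```text
time_s: 6.37
tcp_pos: [0.6234, -0.0216, 0.0073]
ee_rot: [[0.111, 0.994, -0.001], [0.994, -0.111, -0.0], [-0.0, -0.001, -1.0]]
wrist_force: [0.2, -1.5, 0.0]
gripper_width: 0.519
gripper_force: 0.0
```

>>> servo_tool(
  targets=[
    [0,0,-0.07,0,45],
    [0,0,-0.13,0,45],
    [0,0,-0.2,0,45],
    [0,0,-0.2,0,45],
    [0,0,-0.2,0,45],
  ],
)

```text
time_s: 6.78
tcp_pos: [0.6236, -0.0216, 0.0016]
ee_rot: [[0.111, 0.994, -0.0], [0.994, -0.111, -0.0], [-0.0, -0.0, -1.0]]
wrist_force: [1.0, -0.2, -0.3]
gripper_width: 0.518
gripper_force: 0.0
```

>>> servo_tool(
  targets=[
    [0,0,-0.04,0,45],
    [0,0,-0.08,0,45],
    [0,0,-0.12,0,45],
    [0,0,-0.12,0,45],
    [0,0,-0.12,0,45],
  ],
)

```text
time_s: 7.2
tcp_pos: [0.6236, -0.0216, -0.002]
ee_rot: [[0.111, 0.994, -0.0], [0.994, -0.111, -0.0], [-0.0, -0.0, -1.0]]
wrist_force: [0.7, 0.0, -0.2]
gripper_width: 0.518
gripper_force: 0.0
```

>>> servo_tool(
  targets=[
    [0,0,-0.04,0,45],
    [0,0,-0.08,0,45],
    [0,0,-0.12,0,45],
    [0,0,-0.12,0,45],
    [0,0,-0.12,0,45],
  ],
)

```text
time_s: 7.62
tcp_pos: [0.6236, -0.0216, -0.0056]
ee_rot: [[0.111, 0.994, -0.0], [0.994, -0.111, -0.0], [-0.0, -0.0, -1.0]]
wrist_force: [0.7, -1.3, -1.3]
gripper_width: 0.516
gripper_force: 0.0
```

>>> servo_tool(
  targets=[
    [0,0,-0.04,0,45],
    [0,0,-0.08,0,45],
    [0,0,-0.12,0,45],
    [0,0,-0.12,0,45],
    [0,0,-0.12,0,45],
  ],
)

```text
time_s: 8.03
tcp_pos: [0.6236, -0.0216, -0.0092]
ee_rot: [[0.111, 0.994, -0.0], [0.994, -0.111, -0.0], [-0.0, -0.0, -1.0]]
wrist_force: [0.0, 0.0, -0.1]
gripper_width: 0.521
gripper_force: 0.0
```

Run:
```python
from h import *
s=cap('side'); S=r.sense(); print(S['tcp_pos'],S['wrist_force'],S['joints'])
cv2.imwrite('pics/x6.png',cv2.resize(s['pixels'][160:240,310:400,::-1],None,fx=6,fy=6,interpolation=cv2.INTER_CUBIC))
```

```text
[ 0.6236494  -0.02157897 -0.00912095] [ 0.42981688 -0.08255984  0.65905165] [ 1.28564157e+01  3.41160704e+01 -1.31152735e+01  1.37253671e-03
 -4.27764347e+01  1.60748249e+02]
```

View pics/x6.png

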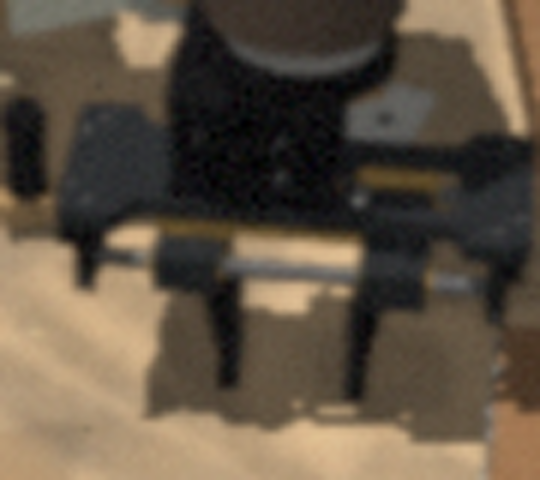

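The side view shows the tips at about (348,225) and (369,226), almost on the bench.

>>> servo_tool(
  targets=[
    [0,0,-0.03,0,45],
    [0,0,-0.06,0,45],
    [0,0,-0.08,0,45],
    [0,0,-0.08,0,45],
    [0,0,-0.08,0,45],
  ],
)

```text
time_s: 8.5
tcp_pos: [0.6236, -0.0216, -0.0115]
ee_rot: [[0.111, 0.994, -0.0], [0.994, -0.111, -0.0], [-0.0, -0.0, -1.0]]
wrist_force: [0.7, -0.6, 0.0]
gripper_width: 0.518
gripper_force: 0.0
```

>>> servo_tool(
  targets=[
    [0,0,-0.03,0,45],
    [0,0,-0.06,0,45],
    [0,0,-0.08,0,45],
    [0,0,-0.08,0,45],
    [0,0,-0.08,0,45],
  ],
)

```text
time_s: 8.92
tcp_pos: [0.6236, -0.0216, -0.0139]
ee_rot: [[0.111, 0.994, -0.0], [0.994, -0.111, -0.0], [-0.0, -0.0, -1.0]]
wrist_force: [-0.1, -0.7, 0.2]
gripper_width: 0.517
gripper_force: 0.0
```

>>> servo_tool(
  targets=[
    [0,0,-0.03,0,45],
    [0,0,-0.06,0,45],
    [0,0,-0.08,0,45],
    [0,0,-0.08,0,45],
    [0,0,-0.08,0,45],
  ],
)

```text
time_s: 9.33
tcp_pos: [0.6236, -0.0216, -0.0163]
ee_rot: [[0.111, 0.994, -0.0], [0.994, -0.111, -0.0], [-0.0, -0.0, -1.0]]
wrist_force: [-0.1, -0.3, 0.1]
gripper_width: 0.513
gripper_force: 0.0
```

>>> servo_tool(
  targets=[
    [0,0,-0.03,0,45],
    [0,0,-0.06,0,45],
    [0,0,-0.08,0,45],
    [0,0,-0.08,0,45],
    [0,0,-0.08,0,45],
  ],
)

```text
time_s: 9.75
tcp_pos: [0.6236, -0.0216, -0.0187]
ee_rot: [[0.111, 0.994, -0.0], [0.994, -0.111, -0.0], [-0.0, -0.0, -1.0]]
wrist_force: [0.4, -0.2, 0.6]
gripper_width: 0.515
gripper_force: 0.0
```

>>> servo_tool(
  targets=[
    [0,0,-0.03,0,45],
    [0,0,-0.06,0,45],
    [0,0,-0.08,0,45],
    [0,0,-0.08,0,45],
    [0,0,-0.08,0,45],
  ],
)

```text
time_s: 10.17
tcp_pos: [0.6237, -0.0216, -0.0208]
ee_rot: [[0.111, 0.994, 0.0], [0.994, -0.111, -0.0], [-0.0, 0.0, -1.0]]
wrist_force: [-1.0, 1.0, 2.2]
gripper_width: 0.523
gripper_force: 1.2
```

>>> servo_tool(
  targets=[
    [0,0,-0.03,0,45],
    [0,0,-0.06,0,45],
    [0,0,-0.08,0,45],
    [0,0,-0.08,0,45],
    [0,0,-0.08,0,45],
  ],
)

```text
time_s: 10.58
tcp_pos: [0.6237, -0.0216, -0.0209]
ee_rot: [[0.111, 0.994, 0.0], [0.994, -0.111, -0.0], [-0.0, 0.0, -1.0]]
wrist_force: [-4.5, 0.8, 14.9]
gripper_width: 0.518
gripper_force: 7.1
```

Run:
```python
from h import *
s=cap('side'); S=r.sense(); T=np.array(S['tcp_pos']);print(T,S['wrist_force'])
g=cv2.cvtColor(s['pixels'],cv2.COLOR_RGB2GRAY)
for x in (347,348,349,368,369,370): print(x,g[205:242,x].tolist())
y=np.array(S['ee_rot'])[:,1]; P=T.copy();
for z in (0,.01,.02): P[2]=z; print(z,proj(s,[P-y*.028,P+y*.028]).round(1).tolist())
```

```text
[ 0.62373129 -0.02155409 -0.02087491] [-5.5083572   0.82161611 13.68403679]
347 [51, 63, 79, 75, 60, 41, 22, 19, 16, 23, 16, 13, 16, 22, 17, 16, 21, 28, 24, 20, 22, 22, 35, 60, 70, 85, 122, 153, 164, 167, 173, 176, 171, 166, 167, 165, 161]
348 [76, 82, 94, 84, 56, 28, 24, 18, 16, 18, 15, 13, 18, 22, 14, 23, 17, 16, 19, 20, 15, 24, 38, 65, 74, 77, 104, 147, 157, 164, 167, 169, 168, 168, 166, 167, 165]
349 [128, 117, 109, 90, 59, 43, 38, 29, 29, 35, 32, 28, 32, 28, 26, 29, 31, 34, 35, 36, 38, 36, 50, 67, 72, 72, 100, 144, 157, 162, 163, 165, 169, 170, 168, 165, 167]
368 [176, 183, 169, 132, 101, 80, 63, 58, 52, 45, 36, 35, 36, 37, 35, 36, 30, 34, 32, 27, 32, 20, 30, 31, 52, 90, 136, 176, 188, 187, 186, 181, 179, 178, 174, 168, 161]
369 [145, 140, 121, 94, 77, 59, 45, 36, 32, 24, 25, 14, 23, 26, 20, 21, 24, 23, 22, 22, 21, 21, 19, 24, 43, 75, 118, 171, 186, 181, 183, 178, 175, 175, 172, 169, 161]
370 [90, 85, 71, 61, 54, 42, 33, 35, 28, 29, 22, 6, 10, 6, 15, 12, 19, 29, 34, 37, 35, 36, 42, 47, 56, 73, 117, 168, 184, 183, 176, 173, 172, 168, 167, 168, 161]
0 [[346.9, 225.0], [368.5, 226.9]]
0.01 [[347.0, 222.1], [368.6, 224.0]]
0.02 [[347.0, 219.2], [368.8, 221.1]]
```

Contact came at TCP z = -0.021, so the tips are 21 mm above the reported TCP rather than 17 mm below it (a 38 mm offset). I'll use tip z = TCP z + 21 mm from here and go back to the knob.

>>> servo_tool(
  targets=[
    [0,0,0.8,0,45],
    [0,0,1.6,0,45],
    [0,0,2.4,0,45],
    [0,0,3.2,0,45],
    [0,0,3.7,0,45],
  ],
)

```text
time_s: 11.05
tcp_pos: [0.6249, -0.0215, 0.0902]
ee_rot: [[0.111, 0.994, 0.004], [0.994, -0.111, 0.0], [0.001, 0.004, -1.0]]
wrist_force: [0.9, 0.7, 0.4]
gripper_width: 0.52
gripper_force: 0.0
```

>>> servo_tool(
  targets=[
    [-0.3,0.3,0,-0.1,45],
    [-0.6,0.6,0,-0.2,45],
    [-0.9,0.9,0,-0.3,45],
    [-1.2,1.2,0,-0.4,45],
    [-1.5,1.4,0,-0.5,45],
  ],
)

```text
time_s: 11.47
tcp_pos: [0.5782, 0.0211, 0.0874]
ee_rot: [[0.578, 0.816, 0.0], [0.816, -0.578, 0.0], [0.0, -0.0, -1.0]]
wrist_force: [0.4, 0.1, 0.3]
gripper_width: 0.515
gripper_force: 0.0
```

>>> servo_tool(
  targets=[
    [-0.3,0.3,0,-0.1,45],
    [-0.6,0.6,0,-0.2,45],
    [-0.9,0.9,0,-0.3,45],
    [-1.2,1.2,0,-0.4,45],
    [-1.5,1.4,0,-0.5,45],
  ],
)

```text
time_s: 11.88
tcp_pos: [0.5333, 0.0631, 0.0874]
ee_rot: [[0.898, 0.439, 0.0], [0.439, -0.898, 0.0], [0.0, -0.0, -1.0]]
wrist_force: [-0.3, -0.5, -0.6]
gripper_width: 0.519
gripper_force: 0.0
```

>>> servo_tool(
  targets=[
    [-0.4,0.4,0,-0.1,45],
    [-0.8,0.7,0,-0.2,45],
    [-1.02,0.92,0,-0.26,45],
    [-1.02,0.92,0,-0.26,45],
    [-1.02,0.92,0,-0.26,45],
  ],
)

```text
time_s: 12.3
tcp_pos: [0.5032, 0.0903, 0.0876]
ee_rot: [[0.98, 0.201, 0.0], [0.201, -0.98, 0.0], [0.0, -0.0, -1.0]]
wrist_force: [-0.5, -0.7, 0.3]
gripper_width: 0.518
gripper_force: 0.0
```

Run:
```python
from h import *
c=cap('wrist'); S=r.sense(); print(S['tcp_pos'],S['wrist_force'])
g=cv2.cvtColor(c['pixels'],cv2.COLOR_RGB2GRAY)
P=proj(c,[[.503,.090,.075],[.503,.090,.028]]);print(P.round(1).tolist())
x,y=P[0].astype(int);y0=y-45;m=(g<65).astype(np.uint8);m[:y0]=0;m[228:]=0;m[:,:x-30]=0;m[:,x+30:]=0
for k in cv2.findContours(m,0,1)[0]:
  if cv2.contourArea(k)>60: print(cv2.boundingRect(k))
```

```text
[0.50347075 0.09006446 0.08762623] [ 0.74781555 -0.52977898 -0.39375887]
[[318.7, 227.4], [318.6, 209.0]]
(305, 198, 27, 30)
```

>>> servo_tool(
  targets=[
    [0,0,-0.6,0,45],
    [0,0,-1.2,0,45],
    [0,0,-1.8,0,45],
    [0,0,-2.3,0,45],
    [0,0,-2.3,0,45],
  ],
)

```text
time_s: 12.77
tcp_pos: [0.5014, 0.0885, 0.0156]
ee_rot: [[0.98, 0.197, -0.006], [0.197, -0.98, -0.003], [-0.006, 0.001, -1.0]]
wrist_force: [-0.6, -0.6, -0.1]
gripper_width: 0.519
gripper_force: 0.0
```

>>> servo_tool(
  targets=[
    [0.06,-0.28,0,0.06,45],
    [0.15,-0.55,0,0.12,45],
    [0.24,-0.82,0,0.18,45],
    [0.36,-1.08,0,0.24,45],
    [0.48,-1.33,0,0.3,45],
  ],
)

```text
time_s: 13.18
tcp_pos: [0.5186, 0.0498, 0.0193]
ee_rot: [[0.876, 0.482, 0.001], [0.482, -0.876, 0.001], [0.002, 0.0, -1.0]]
wrist_force: [-0.3, 1.9, 0.0]
gripper_width: 0.517
gripper_force: 0.5
```

Run:
```python
from h import *
s=cap('side'); S=r.sense(); print(S['tcp_pos'],S['wrist_force'],S['gripper_force'])
g=cv2.cvtColor(s['pixels'],cv2.COLOR_RGB2GRAY); print('old knob spot',g[178:192:3,313].tolist(), 'gate now pred',proj(s,[[*S['tcp_pos'][:2],.05]]))
```

```text
[0.51912559 0.04889726 0.01933801] [ 0.18640098 -0.7183661  -0.07676368] 0.0
old knob spot [46, 48, 26, 32, 25] gate now pred [[318.40292447 193.40166586]]
```

Contact is felt (1.9 N), so I'll continue along the arc.

>>> servo_tool(
  targets=[
    [0.14,-0.25,0,0.06,45],
    [0.3,-0.48,0,0.12,45],
    [0.47,-0.71,0,0.18,45],
    [0.66,-0.93,0,0.24,45],
    [0.85,-1.13,0,0.3,45],
  ],
)

```text
time_s: 13.65
tcp_pos: [0.5441, 0.0161, 0.0194]
ee_rot: [[0.696, 0.718, 0.002], [0.718, -0.696, 0.001], [0.002, 0.001, -1.0]]
wrist_force: [0.4, 0.8, 0.6]
gripper_width: 0.518
gripper_force: 0.4
```

>>> servo_tool(
  targets=[
    [0.21,-0.19,0,0.06,45],
    [0.43,-0.37,0,0.12,45],
    [0.66,-0.54,0,0.18,45],
    [0.9,-0.69,0,0.24,45],
    [1.15,-0.83,0,0.3,45],
  ],
)

```text
time_s: 14.07
tcp_pos: [0.5783, -0.0089, 0.0192]
ee_rot: [[0.453, 0.892, 0.001], [0.892, -0.453, 0.0], [0.001, 0.001, -1.0]]
wrist_force: [0.7, 0.6, 0.5]
gripper_width: 0.517
gripper_force: 0.4
```

>>> servo_tool(
  targets=[
    [0.26,-0.12,0,0.06,45],
    [0.52,-0.23,0,0.12,45],
    [0.79,-0.32,0,0.18,45],
    [1.06,-0.4,0,0.24,45],
    [1.34,-0.45,0,0.3,45],
  ],
)

```text
time_s: 14.48
tcp_pos: [0.6181, -0.0226, 0.0191]
ee_rot: [[0.169, 0.986, -0.0], [0.986, -0.169, -0.0], [-0.0, -0.0, -1.0]]
wrist_force: [-1.8, 1.7, 0.8]
gripper_width: 0.522
gripper_force: 0.5
```

>>> servo_tool(
  targets=[
    [0.3,-0.03,0,0.06,45],
    [0.3,-0.03,0,0.06,45],
    [0.1,-0.03,0,0.06,45],
    [-0.05,-0.03,0,0.06,45],
    [-0.05,-0.03,0,0.06,45],
  ],
)

```text
time_s: 14.9
tcp_pos: [0.6144, -0.0231, 0.0187]
ee_rot: [[0.113, 0.994, -0.001], [0.994, -0.113, 0.0], [-0.0, -0.001, -1.0]]
wrist_force: [-1.1, 0.9, -0.1]
gripper_width: 0.515
gripper_force: 0.0
```

>>> servo_tool(
  targets=[
    [0,0,0.7,0,60],
    [0,0,1.4,0,60],
    [0,0,2.1,0,60],
    [0,0,2.8,0,60],
    [0,0,3,0,60],
  ],
)

```text
time_s: 15.32
tcp_pos: [0.6179, -0.0228, 0.1127]
ee_rot: [[0.111, 0.994, 0.007], [0.994, -0.111, 0.0], [0.001, 0.007, -1.0]]
wrist_force: [0.5, -0.0, 1.0]
gripper_width: 0.684
gripper_force: 0.0
```

Run:
```python
from h import *
c=cap('wrist'); s=cap('side'); S=r.sense(); print(S['time_s'],S['tcp_pos'],S['ee_rot'][:2],S['wrist_force'])
def dark(c,P,hw,name):
    g=cv2.cvtColor(c['pixels'],cv2.COLOR_RGB2GRAY); x,y=P.astype(int)
    m=np.zeros_like(g); b=(g<60); m[max(0,y-hw):y+hw,max(0,x-hw):x+hw]=b[max(0,y-hw):y+hw,max(0,x-hw):x+hw]
    for k in cv2.findContours(m,0,1)[0]:
        if cv2.contourArea(k)>30: print(name,P.round(),cv2.boundingRect(k))
for p in ([.608,-.02],[.502,.09]):
  dark(c,proj(c,[[*p,.05]])[0],35,'w'); dark(s,proj(s,[[*p,.05]])[0],14,'s')
```

```text
15.4167 [ 0.616762   -0.02274625  0.11032849] [[ 1.11585480e-01  9.93748055e-01  3.67210481e-03]
 [ 9.93754059e-01 -1.11589262e-01  8.41211133e-04]] [ 0.11296153  0.53957174 -0.0896981 ]
w [306. 206.] (304, 189, 24, 34)
s [352. 211.] (352, 203, 10, 17)
```

>>> servo_tool(
  targets=[
    [-0.57,-0.7,0,-0.07,60],
    [-1.14,-1.4,0,-0.15,60],
    [-1.71,-2.1,0,-0.15,60],
    [-2.28,-2.8,0,-0.15,60],
    [-2.85,-3.5,0,-0.15,60],
  ],
)

```text
time_s: 15.83
tcp_pos: [0.5284, -0.1287, 0.1068]
ee_rot: [[0.259, 0.966, -0.003], [0.966, -0.259, 0.0], [-0.001, -0.003, -1.0]]
wrist_force: [-0.5, -0.4, 0.9]
gripper_width: 0.69
gripper_force: 0.0
```

>>> servo_tool(
  targets=[
    [-0.57,-0.7,0,0,60],
    [-1.14,-1.4,0,0,60],
    [-1.71,-2.1,0,0,60],
    [-2.28,-2.8,0,0,60],
    [-2.85,-3.5,0,0,60],
  ],
)

```text
time_s: 16.25
tcp_pos: [0.4429, -0.2335, 0.107]
ee_rot: [[0.259, 0.966, -0.003], [0.966, -0.259, 0.001], [0.0, -0.003, -1.0]]
wrist_force: [-0.2, -0.2, -0.4]
gripper_width: 0.692
gripper_force: 0.0
```

```bash
cat > blank.py <<'E'
from h import *
def find(c,guess,z=.02,hw=60,smin=115):
    hsv=cv2.cvtColor(c['pixels'],cv2.COLOR_RGB2HSV); m=((hsv[...,1]>smin)&(hsv[...,0]<18)&(hsv[...,2]>50)).astype(np.uint8)
    k=np.zeros_like(m); p=proj(c,[guess])[0].astype(int); cv2.circle(k,tuple(int(v) for v in p),hw,1,-1); m=m&k
    m=cv2.morphologyEx(m,cv2.MORPH_OPEN,np.ones((3,3)))
    q=max(cv2.findContours(m,0,1)[0],key=cv2.contourArea); e=cv2.fitEllipse(cv2.convexHull(q)); return e,ray(c,[e[0]],z)[0].round(4)
E
python3 - <<'E'
from blank import *
S=r.sense();print(S['tcp_pos'],S['ee_rot'][0][:2])
for n,h in(('side',30),('wrist',150),('top',34)):
    c=cap(n)
    try: print(n,find(c,[.467,-.154,.025],hw=h))
    except Exception as e: print(n,e)
E
```

```text
[ 0.44289189 -0.2334614   0.10700659] [0.25897885 0.96587862]
side (((292.5432434082031, 258.8653564453125), (39.60095977783203, 46.92314147949219), 82.08352661132812), array([ 0.4703, -0.1614,  0.02  ]))
wrist (((323.6203308105469, 103.5261001586914), (118.98384094238281, 125.84133911132812), 4.224425315856934), array([ 0.4691, -0.1477,  0.02  ]))
top max() iterable argument is empty
```

>>> servo_tool(
  targets=[
    [0.1,0,-1,0,60],
    [0.1,0,-2,0,60],
    [0.1,0,-3,0,60],
    [0.1,0,-3.83,0,60],
    [0.1,0,-3.83,0,60],
  ],
)

```text
time_s: 16.82
tcp_pos: [0.4439, -0.2314, -0.0115]
ee_rot: [[0.259, 0.966, -0.012], [0.966, -0.259, 0.003], [-0.0, -0.012, -1.0]]
wrist_force: [0.1, 1.0, -0.9]
gripper_width: 0.691
gripper_force: 0.0
```

>>> servo_tool(
  targets=[
    [0.1,0.3,0,0,60],
    [0.2,0.6,0,0,60],
    [0.25,0.9,0,0,60],
    [0.35,1.2,0,0,60],
    [0.4,1.5,0,0,60],
  ],
)

```text
time_s: 17.23
tcp_pos: [0.4615, -0.187, -0.005]
ee_rot: [[0.258, 0.966, 0.003], [0.966, -0.258, -0.0], [0.0, 0.003, -1.0]]
wrist_force: [0.9, -1.7, 0.1]
gripper_width: 0.689
gripper_force: 0.9
```

>>> servo_tool(
  targets=[
    [0.1,0.4,0,0,60],
    [0.2,0.8,0,0,60],
    [0.3,1.2,0,0,60],
    [0.4,1.6,0,0,60],
    [0.5,2.0,0,0,60],
  ],
)

```text
time_s: 17.65
tcp_pos: [0.4759, -0.127, -0.0052]
ee_rot: [[0.258, 0.966, 0.002], [0.966, -0.258, -0.0], [0.0, 0.002, -1.0]]
wrist_force: [-0.7, -2.8, 2.1]
gripper_width: 0.69
gripper_force: 1.3
```

Run:
```python
from blank import *
S=r.sense();T=np.array(S['tcp_pos']);x=np.array(S['ee_rot'])[:,0];print(S['time_s'],T,x,S['wrist_force'])
g=T+.0555*x; g[2]=.025; print('exp',g)
for n,h in(('side',30),('wrist',150),('top',34)):
    c=cap(n)
    try: print(n,find(c,g,hw=h))
    except Exception as e: print(n,e)
```

```text
17.65 [ 0.47593392 -0.12702962 -0.0051749 ] [2.57901043e-01 9.66171315e-01 2.06021382e-04] [-0.66262465 -2.79151132  2.06353331]
exp [ 0.49024743 -0.07340711  0.025     ]
side (((296.35321044921875, 244.27859497070312), (17.09908103942871, 27.558046340942383), 118.7977066040039), array([ 0.4745, -0.113 ,  0.02  ]))
wrist (((317.1141357421875, 146.39874267578125), (196.5831756591797, 199.24923706054688), 179.3131866455078), array([ 0.4929, -0.0657,  0.02  ]))
top max() iterable argument is empty
```

>>> servo_tool(
  targets=[
    [0.1,0.4,0,0,60],
    [0.2,0.8,0,0,60],
    [0.3,1.2,0,0,60],
    [0.4,1.6,0,0,60],
    [0.5,2.0,0,0,60],
  ],
)

```text
time_s: 18.22
tcp_pos: [0.4903, -0.0672, -0.0062]
ee_rot: [[0.259, 0.966, -0.0], [0.966, -0.259, -0.0], [-0.0, -0.0, -1.0]]
wrist_force: [-0.2, -3.4, 3.1]
gripper_width: 0.69
gripper_force: 1.6
```

>>> servo_tool(
  targets=[
    [0.1,0.4,0,0,60],
    [0.2,0.8,0,0,60],
    [0.3,1.2,0,0,60],
    [0.4,1.6,0,0,60],
    [0.5,2.0,0,0,60],
  ],
)

```text
time_s: 18.63
tcp_pos: [0.5053, -0.0069, -0.0064]
ee_rot: [[0.258, 0.966, -0.0], [0.966, -0.258, -0.0], [-0.0, -0.0, -1.0]]
wrist_force: [-0.5, -4.7, 3.5]
gripper_width: 0.691
gripper_force: 1.9
```

>>> servo_tool(
  targets=[
    [0.08,0.4,0,-0.02,60],
    [0.16,0.8,0,-0.04,60],
    [0.24,1.2,0,-0.06,60],
    [0.32,1.6,0,-0.08,60],
    [0.4,2.0,0,-0.1,60],
  ],
)

```text
time_s: 19.05
tcp_pos: [0.5168, 0.053, -0.0065]
ee_rot: [[0.355, 0.935, -0.001], [0.935, -0.355, -0.0], [-0.001, -0.001, -1.0]]
wrist_force: [-0.9, -3.6, 3.4]
gripper_width: 0.689
gripper_force: 2.0
```

Run:
```python
from blank import *
S=r.sense();T=np.array(S['tcp_pos']);x=np.array(S['ee_rot'])[:,0];print(S['time_s'],T,x,S['wrist_force'])
g=T+.0555*x; g[2]=.025; print('exp',g, 'togo units',(np.array([.5667,.2224])-g[:2])/.03)
c=cap('wrist','w9'); print(find(c,g,hw=150), proj(c,[[.5667,.2224,.056],[.4807,.247,.028],[.6461,.1811,.028],[.62,-.02,.075]]).round(0).tolist())
```

```text
19.05 [ 0.51681588  0.05296292 -0.00648375] [ 3.54726484e-01  9.34969771e-01 -8.05505815e-04] [-0.87847077 -3.5537516   3.37422969]
exp [0.5365032  0.10485374 0.025     ] togo units [1.00656013 3.91820867]
(((317.9768981933594, 149.09645080566406), (197.9725341796875, 199.82077026367188), 177.7489013671875), array([0.539 , 0.1096, 0.02  ])) [[274.0, -204.0], [76.0, -105.0], [492.0, -97.0], [585.0, 365.0]]
```

View pics/w9.png

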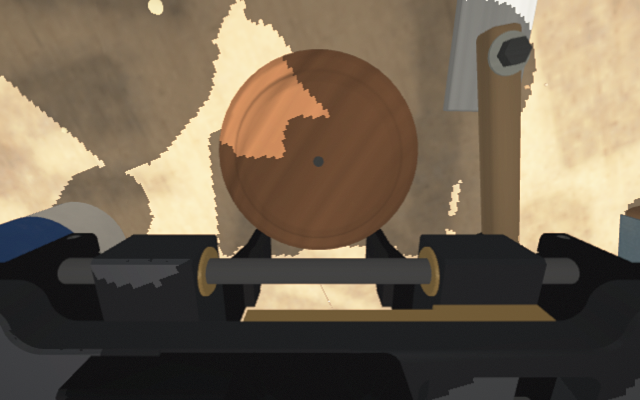

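The wrist view shows the blank cradled between the two fingers, centred at (318,149). The gate is clear on the right and the bottle clear on the left.

>>> servo_tool(
  targets=[
    [0.1,0.4,0,0,60],
    [0.2,0.8,0,0,60],
    [0.3,1.2,0,0,60],
    [0.4,1.6,0,0,60],
    [0.5,2.0,0,0,60],
  ],
)

```text
time_s: 19.52
tcp_pos: [0.5324, 0.1133, -0.0065]
ee_rot: [[0.354, 0.935, -0.0], [0.935, -0.354, 0.0], [0.0, -0.0, -1.0]]
wrist_force: [-0.5, -2.0, 0.4]
gripper_width: 0.691
gripper_force: 1.2
```

>>> servo_tool(
  targets=[
    [0.1,0.3,0,0,60],
    [0.2,0.6,0,0,60],
    [0.3,0.9,0,0,60],
    [0.35,1.2,0,0,60],
    [0.4,1.4,0,0,60],
  ],
)

```text
time_s: 19.93
tcp_pos: [0.5445, 0.1551, -0.0065]
ee_rot: [[0.354, 0.935, 0.0], [0.935, -0.354, 0.0], [0.0, 0.0, -1.0]]
wrist_force: [0.3, -2.2, -0.6]
gripper_width: 0.688
gripper_force: 0.9
```

>>> servo_tool(
  targets=[
    [0.03,0.1,0,0,60],
    [0.06,0.2,0,0,60],
    [0.1,0.3,0,0,60],
    [0.1,0.3,0,0,60],
    [0.1,0.3,0,0,60],
  ],
)

```text
time_s: 20.35
tcp_pos: [0.5475, 0.1631, -0.0063]
ee_rot: [[0.354, 0.935, 0.001], [0.935, -0.354, 0.001], [0.001, 0.0, -1.0]]
wrist_force: [-0.5, -0.7, 0.1]
gripper_width: 0.693
gripper_force: 0.1
```

>>> servo_tool(
  targets=[
    [0.02,0.05,0,0,60],
    [0.04,0.1,0,0,60],
    [0.05,0.15,0,0,60],
    [0.07,0.2,0,0,60],
    [0.07,0.2,0,0,60],
  ],
)

```text
time_s: 20.77
tcp_pos: [0.5494, 0.1691, -0.0063]
ee_rot: [[0.354, 0.935, 0.0], [0.935, -0.354, 0.0], [0.0, 0.0, -1.0]]
wrist_force: [-0.6, -1.1, 0.9]
gripper_width: 0.691
gripper_force: 0.5
```

>>> servo_tool(
  targets=[
    [0.02,0.04,0,0,60],
    [0.03,0.08,0,0,60],
    [0.03,0.1,0,0,60],
    [0.03,0.1,0,0,60],
    [0.03,0.1,0,0,60],
  ],
)

```text
time_s: 21.18
tcp_pos: [0.5494, 0.171, -0.0065]
ee_rot: [[0.354, 0.935, -0.002], [0.935, -0.354, -0.001], [-0.002, -0.001, -1.0]]
wrist_force: [-2.1, -4.9, 1.1]
gripper_width: 0.69
gripper_force: 2.3
```

>>> servo_tool(
  targets=[
    [0.02,0.04,0,0,60],
    [0.03,0.08,0,0,60],
    [0.03,0.1,0,0,60],
    [0.03,0.1,0,0,60],
    [0.03,0.1,0,0,60],
  ],
)

```text
time_s: 21.6
tcp_pos: [0.5488, 0.1724, -0.0066]
ee_rot: [[0.355, 0.935, -0.005], [0.935, -0.355, -0.004], [-0.006, -0.004, -1.0]]
wrist_force: [-3.3, -6.9, 5.4]
gripper_width: 0.686
gripper_force: 4.1
```

>>> servo_tool(
  targets=[
    [0.02,0.04,0,0,60],
    [0.03,0.08,0,0,60],
    [0.03,0.1,0,0,60],
    [0.03,0.1,0,0,60],
    [0.03,0.1,0,0,60],
  ],
)

```text
time_s: 22.02
tcp_pos: [0.5483, 0.1737, -0.0067]
ee_rot: [[0.355, 0.935, -0.009], [0.935, -0.355, -0.007], [-0.009, -0.006, -1.0]]
wrist_force: [-5.7, -11.6, 7.1]
gripper_width: 0.688
gripper_force: 6.0
```

>>> servo_tool(
  targets=[
    [-0.15,-0.4,0,0,60],
    [-0.35,-0.9,0,0,60],
    [-0.55,-1.4,0,0,60],
    [-0.75,-2.0,0.3,0,60],
    [-0.95,-2.5,1,0,60],
  ],
)

```text
time_s: 22.43
tcp_pos: [0.5216, 0.1015, 0.0217]
ee_rot: [[0.354, 0.935, -0.004], [0.935, -0.354, -0.001], [-0.002, -0.003, -1.0]]
wrist_force: [0.2, 0.6, -0.2]
gripper_width: 0.689
gripper_force: 0.0
```

>>> servo_tool(
  targets=[
    [0,0,0.8,0,45],
    [0,0,1.6,0,45],
    [0,0,2.4,0,45],
    [0,0,3.0,0,45],
    [0,0,3.0,0,45],
  ],
)

```text
time_s: 22.85
tcp_pos: [0.5269, 0.1042, 0.1183]
ee_rot: [[0.353, 0.936, 0.011], [0.936, -0.353, 0.005], [0.008, 0.008, -1.0]]
wrist_force: [0.6, 0.2, 0.2]
gripper_width: 0.524
gripper_force: 0.0
```

Run:
```python
from blank import *
S=r.sense();T=np.array(S['tcp_pos']);print(S['time_s'],T,S['ee_rot'][:2],S['wrist_force'])
s=cap('side');w=cap('wrist')
for z in(.02,): print(find(s,[.567,.2224,.025],hw=30),find(w,[.567,.2224,.025],hw=130,smin=130))
print('seat px w',proj(w,[[.5667,.2224,.033],[.5667,.2224,.056]]).round(0).tolist())
g=cv2.cvtColor(s['pixels'],cv2.COLOR_RGB2GRAY); p=proj(s,[[.62,-.023,.05]])[0].astype(int); m=np.zeros_like(g); sl=np.s_[p[1]-14:p[1]+14,p[0]-14:p[0]+14]; m[sl]=(g<60)[sl]
for k in cv2.findContours(m,0,1)[0]:
    if cv2.contourArea(k)>20: print('knob',p,cv2.boundingRect(k))
```

```text
22.85 [0.52686227 0.10418852 0.11831674] [[ 0.35295424  0.93557875  0.01075649]
 [ 0.9356034  -0.35301938  0.00485668]] [0.551174   0.17379422 0.16973391]
(((338.9284362792969, 168.31631469726562), (26.0854549407959, 36.64685821533203), 90.9153823852539), array([0.5698, 0.2088, 0.02  ])) (((314.2068786621094, 59.12779998779297), (118.34188842773438, 129.39141845703125), 179.20675659179688), array([0.5701, 0.2282, 0.02  ]))
seat px w [[313.0, 64.0], [313.0, 58.0]]
knob [356 211] (353, 203, 7, 17)
```

>>> servo_tool(
  targets=[
    [0.62,-0.84,0,0.04,40],
    [1.24,-1.7,0,0.08,40],
    [1.86,-2.5,0,0.12,40],
    [2.5,-3.4,0,0.17,40],
    [3.1,-4.2,0,0.17,40],
  ],
)

```text
time_s: 23.37
tcp_pos: [0.6166, -0.0245, 0.1118]
ee_rot: [[0.189, 0.982, -0.002], [0.982, -0.189, 0.0], [-0.0, -0.002, -1.0]]
wrist_force: [0.2, 0.8, -0.2]
gripper_width: 0.461
gripper_force: 0.0
```

Run:
```python
from h import *
c=cap('wrist'); S=r.sense(); T=S['tcp_pos'];print(S['time_s'],T,S['ee_rot'][:2])
g=cv2.cvtColor(c['pixels'],cv2.COLOR_RGB2GRAY)
P=proj(c,[[.619,-.0225,.075],[.619,-.0225,.028]]);print(P.round(1).tolist())
x,y=P.mean(0).astype(int);m=np.zeros_like(g);sl=np.s_[y-35:228,x-30:x+30];m[sl]=(g<60)[sl]
for k in cv2.findContours(m,0,1)[0]:
  if cv2.contourArea(k)>60: print(cv2.boundingRect(k))
th=np.radians(69);R=np.array([[np.cos(th),-np.sin(th)],[np.sin(th),np.cos(th)]])
f=lambda a:np.array([.5667,.2224])+R@(np.array([-.07,-.108])+.143*np.array([-np.sin(a),np.cos(a)]))
A=np.linspace(1.75,0,31); print(f(1.75))
for b in range(0,30,5): print([[*((f(A[j])-f(A[b]))/.03).round(2).tolist(),0,round(float(A[j]-A[b]),2),40] for j in range(b+1,b+6)])
```

```text
23.4167 [ 0.61962645 -0.02804865  0.11164748] [[ 1.93258565e-01  9.81147817e-01  2.95996116e-04]
 [ 9.81146823e-01 -1.93257912e-01 -1.51386486e-03]]
[[319.5, 213.5], [319.3, 198.8]]
(305, 187, 25, 34)
[ 0.61581118 -0.02215297]
[[-0.27, 0.06, 0, -0.06, 40], [-0.54, 0.14, 0, -0.12, 40], [-0.8, 0.23, 0, -0.18, 40], [-1.06, 0.33, 0, -0.23, 40], [-1.31, 0.45, 0, -0.29, 40]]
[[-0.24, 0.14, 0, -0.06, 40], [-0.48, 0.28, 0, -0.12, 40], [-0.7, 0.45, 0, -0.18, 40], [-0.92, 0.62, 0, -0.23, 40], [-1.12, 0.81, 0, -0.29, 40]]
[[-0.19, 0.2, 0, -0.06, 40], [-0.38, 0.41, 0, -0.12, 40], [-0.54, 0.63, 0, -0.17, 40], [-0.7, 0.86, 0, -0.23, 40], [-0.84, 1.1, 0, -0.29, 40]]
[[-0.13, 0.25, 0, -0.06, 40], [-0.24, 0.5, 0, -0.12, 40], [-0.34, 0.76, 0, -0.18, 40], [-0.42, 1.03, 0, -0.23, 40], [-0.49, 1.3, 0, -0.29, 40]]
[[-0.05, 0.27, 0, -0.06, 40], [-0.09, 0.55, 0, -0.12, 40], [-0.11, 0.83, 0, -0.18, 40], [-0.11, 1.1, 0, -0.23, 40], [-0.1, 1.38, 0, -0.29, 40]]
[[0.03, 0.28, 0, -0.06, 40], [0.07, 0.55, 0, -0.12, 40], [0.13, 0.82, 0, -0.18, 40], [0.21, 1.09, 0, -0.23, 40], [0.3, 1.35, 0, -0.29, 40]]
```

>>> servo_tool(
  targets=[
    [-0.08,0.18,-0.8,0,40],
    [-0.08,0.18,-1.6,0,40],
    [-0.08,0.18,-2.4,0,40],
    [-0.08,0.18,-3.1,0,40],
    [-0.08,0.18,-3.1,0,40],
  ],
)

```text
time_s: 23.83
tcp_pos: [0.6094, -0.0182, 0.0145]
ee_rot: [[0.192, 0.981, -0.011], [0.981, -0.192, -0.001], [-0.003, -0.011, -1.0]]
wrist_force: [-0.5, 0.2, -1.3]
gripper_width: 0.46
gripper_force: 0.0
```

>>> servo_tool(
  targets=[
    [-0.27,0.06,0,-0.06,40],
    [-0.54,0.14,0,-0.12,40],
    [-0.8,0.23,0,-0.18,40],
    [-1.06,0.33,0,-0.23,40],
    [-1.31,0.45,0,-0.29,40],
  ],
)

```text
time_s: 24.25
tcp_pos: [0.5751, -0.0039, 0.0211]
ee_rot: [[0.465, 0.885, 0.002], [0.885, -0.465, 0.0], [0.001, 0.001, -1.0]]
wrist_force: [0.6, -0.0, -1.0]
gripper_width: 0.462
gripper_force: 0.5
```

>>> servo_tool(
  targets=[
    [-0.24,0.14,0,-0.06,40],
    [-0.48,0.28,0,-0.12,40],
    [-0.7,0.45,0,-0.18,40],
    [-0.92,0.62,0,-0.23,40],
    [-1.12,0.81,0,-0.29,40],
  ],
)

```text
time_s: 24.67
tcp_pos: [0.5416, 0.0206, 0.0214]
ee_rot: [[0.699, 0.715, 0.002], [0.715, -0.699, 0.0], [0.002, 0.001, -1.0]]
wrist_force: [1.8, -0.5, -0.8]
gripper_width: 0.461
gripper_force: 0.5
```

>>> servo_tool(
  targets=[
    [-0.19,0.2,0,-0.06,40],
    [-0.38,0.41,0,-0.12,40],
    [-0.54,0.63,0,-0.17,40],
    [-0.7,0.86,0,-0.23,40],
    [-0.84,1.1,0,-0.29,40],
  ],
)

```text
time_s: 25.08
tcp_pos: [0.5166, 0.0537, 0.0214]
ee_rot: [[0.874, 0.485, 0.002], [0.485, -0.874, 0.001], [0.002, 0.001, -1.0]]
wrist_force: [0.9, -0.5, -0.3]
gripper_width: 0.459
gripper_force: 0.5
```

>>> servo_tool(
  targets=[
    [-0.13,0.25,0,-0.06,40],
    [-0.24,0.5,0,-0.12,40],
    [-0.34,0.76,0,-0.18,40],
    [-0.42,1.03,0,-0.23,40],
    [-0.49,1.3,0,-0.29,40],
  ],
)

```text
time_s: 25.5
tcp_pos: [0.5018, 0.0928, 0.0214]
ee_rot: [[0.977, 0.215, 0.002], [0.215, -0.977, 0.001], [0.002, -0.0, -1.0]]
wrist_force: [0.9, 0.1, -0.3]
gripper_width: 0.456
gripper_force: 0.5
```

Run:
```python
from h import *
S=r.sense();T=S['tcp_pos'];th=np.radians(69);R=np.array([[np.cos(th),-np.sin(th)],[np.sin(th),np.cos(th)]])
j=R.T@(T[:2]-[.5667,.2224])-[-.07,-.108]; print(S['time_s'],T,'tool a',np.arctan2(-j[0],j[1]),'r',np.hypot(*j),'y ang',np.degrees(np.arctan2(S['ee_rot'][1][1],S['ee_rot'][0][1])),S['wrist_force'])
```

```text
25.5 [0.50182046 0.09277013 0.02141302] tool a 0.5464287111720372 r 0.14292733671993285 y ang -77.55736517138726 [ 0.88696751  0.14402367 -0.2653763 ]
```

>>> servo_tool(
  targets=[
    [-0.05,0.27,0,-0.06,40],
    [-0.09,0.55,0,-0.12,40],
    [-0.11,0.83,0,-0.18,40],
    [-0.11,1.1,0,-0.23,40],
    [-0.1,1.38,0,-0.29,40],
  ],
)

```text
time_s: 25.92
tcp_pos: [0.4986, 0.134, 0.0213]
ee_rot: [[0.997, -0.073, 0.001], [-0.073, -0.997, 0.0], [0.001, -0.0, -1.0]]
wrist_force: [1.0, -1.6, 0.5]
gripper_width: 0.46
gripper_force: 0.5
```

>>> servo_tool(
  targets=[
    [0.03,0.2,0,-0.04,40],
    [0.07,0.4,0,-0.09,40],
    [0.1,0.6,0,-0.13,40],
    [0.14,0.8,0,-0.17,40],
    [0.18,1.0,0,-0.21,40],
  ],
)

```text
time_s: 26.33
tcp_pos: [0.5039, 0.1638, 0.0212]
ee_rot: [[0.96, -0.279, 0.001], [-0.279, -0.96, 0.0], [0.001, -0.0, -1.0]]
wrist_force: [-0.0, -1.2, -0.0]
gripper_width: 0.461
gripper_force: 0.4
```

>>> servo_tool(
  targets=[
    [0.03,0.1,0,-0.02,40],
    [0.06,0.2,0,-0.04,40],
    [0.1,0.3,0,-0.06,40],
    [0.13,0.4,0,-0.08,40],
    [0.13,0.4,0,-0.08,40],
  ],
)

```text
time_s: 26.75
tcp_pos: [0.5079, 0.176, 0.0207]
ee_rot: [[0.935, -0.354, 0.0], [-0.354, -0.935, 0.0], [0.0, -0.001, -1.0]]
wrist_force: [-0.2, 0.3, 0.9]
gripper_width: 0.459
gripper_force: 0.0
```

>>> servo_tool(
  targets=[
    [0.02,0.04,0,0,40],
    [0.03,0.08,0,0,40],
    [0.05,0.12,0,0,40],
    [0.05,0.12,0,0,40],
    [0.05,0.12,0,0,40],
  ],
)

```text
time_s: 27.17
tcp_pos: [0.509, 0.1791, 0.0205]
ee_rot: [[0.936, -0.353, -0.0], [-0.353, -0.936, -0.0], [-0.0, 0.0, -1.0]]
wrist_force: [-0.8, -0.7, -0.0]
gripper_width: 0.459
gripper_force: 0.3
```

>>> servo_tool(
  targets=[
    [0.02,0.04,0,0,40],
    [0.03,0.08,0,0,40],
    [0.05,0.12,0,0,40],
    [0.05,0.12,0,0,40],
    [0.05,0.12,0,0,40],
  ],
)

```text
time_s: 27.58
tcp_pos: [0.5107, 0.1829, 0.0206]
ee_rot: [[0.936, -0.353, 0.0], [-0.353, -0.936, 0.0], [0.0, -0.0, -1.0]]
wrist_force: [-0.5, -0.7, -1.3]
gripper_width: 0.461
gripper_force: 0.2
```

>>> servo_tool(
  targets=[
    [0.02,0.04,0,0,40],
    [0.03,0.08,0,0,40],
    [0.05,0.12,0,0,40],
    [0.05,0.12,0,0,40],
    [0.05,0.12,0,0,40],
  ],
)

```text
time_s: 28.0
tcp_pos: [0.5107, 0.1834, 0.0204]
ee_rot: [[0.936, -0.353, -0.004], [-0.353, -0.936, -0.005], [-0.002, 0.006, -1.0]]
wrist_force: [-0.8, -8.0, 3.8]
gripper_width: 0.459
gripper_force: 4.1
```

>>> servo_tool(
  targets=[
    [0.02,0.04,0,0,40],
    [0.02,0.07,0,0,40],
    [0.02,0.07,0,0,40],
    [0.02,0.07,0,0,40],
    [0.02,0.07,0,0,40],
  ],
)

```text
time_s: 28.42
tcp_pos: [0.5106, 0.1835, 0.0203]
ee_rot: [[0.936, -0.353, -0.006], [-0.353, -0.935, -0.008], [-0.003, 0.01, -1.0]]
wrist_force: [0.9, -12.5, 3.7]
gripper_width: 0.463
gripper_force: 6.4
```

>>> servo_tool(
  targets=[
    [-0.1,-0.25,0,0,40],
    [-0.18,-0.45,0,0,40],
    [-0.18,-0.45,0,0,40],
    [-0.18,-0.45,0.5,0,40],
    [-0.18,-0.45,1.2,0,40],
  ],
)

```text
time_s: 28.83
tcp_pos: [0.5064, 0.1748, 0.0556]
ee_rot: [[0.936, -0.353, -0.003], [-0.353, -0.936, -0.001], [-0.002, 0.002, -1.0]]
wrist_force: [0.7, 0.4, -0.1]
gripper_width: 0.459
gripper_force: 0.0
```

>>> servo_tool(
  targets=[
    [0,0,0.9,0,40],
    [0,0,1.8,0,40],
    [0,0,2.7,0,40],
    [0,0,3.6,0,40],
    [0,0,4.5,0,40],
  ],
)

```text
time_s: 29.25
tcp_pos: [0.5075, 0.1758, 0.1935]
ee_rot: [[0.936, -0.352, 0.002], [-0.352, -0.936, 0.002], [0.001, -0.002, -1.0]]
wrist_force: [0.4, 1.7, -1.6]
gripper_width: 0.462
gripper_force: 0.0
```

>>> servo_tool(
  targets=[
    [0.3,-1,0,0,40],
    [0.6,-2,0,0,40],
    [0.9,-3,0,0,40],
    [1.2,-4,0,0,40],
    [1.5,-5,0,0,40],
  ],
)

```text
time_s: 29.67
tcp_pos: [0.5531, 0.0245, 0.1922]
ee_rot: [[0.936, -0.352, 0.002], [-0.352, -0.936, 0.001], [0.002, -0.002, -1.0]]
wrist_force: [1.1, -0.0, -0.8]
gripper_width: 0.459
gripper_force: 0.0
```

Run:
```python
from blank import *
S=r.sense();print(S['time_s'],S['tcp_pos'],S['wrist_force'])
s=cap('side'); w=cap('wrist')
print('blank',find(s,[.567,.2224,.025],hw=30),'wrist seat px',proj(w,[[.567,.224,.03]]))
def dark(c,P,hw,name):
    g=cv2.cvtColor(c['pixels'],cv2.COLOR_RGB2GRAY); x,y=P.astype(int); m=np.zeros_like(g); sl=np.s_[max(0,y-hw):y+hw,max(0,x-hw):x+hw]; m[sl]=(g<60)[sl]
    for k in cv2.findContours(m,0,1)[0]:
        if cv2.contourArea(k)>25: print(name,P.round(),cv2.boundingRect(k))
for a in ((.509,.1735),): dark(s,proj(s,[[*a,.0515]])[0],14,'side knob')
t=cap('top');hsv=cv2.cvtColor(t['pixels'],cv2.COLOR_RGB2HSV)
dark(t,proj(t,[[.509,.1735,.075]])[0],14,'top knob')
m=((hsv[...,1]>115)&(hsv[...,0]<18)&(hsv[...,2]>60)).astype(np.uint8);m[:,:190]=0;m[:,460:]=0;m=cv2.morphologyEx(m,cv2.MORPH_OPEN,np.ones((3,3)))
for k in cv2.findContours(m,0,1)[0]:
    if cv2.contourArea(k)>200: e=cv2.fitEllipse(k);print(np.round(e[0],1),np.round(e[1],1),ray(t,[e[0]],.02)[0].round(4))
for n,q in dict(seat=[.5667,.2224,.03]).items(): print(proj(t,[q]))
```

```text
29.6667 [0.55311165 0.02446974 0.19219137] [ 1.06141756 -0.02019885 -0.77131821]
blank (((339.2535400390625, 167.63307189941406), (23.31857681274414, 37.63499069213867), 92.19597625732422), array([0.5706, 0.2124, 0.02  ])) wrist seat px [[172.05028698 229.64299491]]
side knob [317. 166.] (315, 158, 16, 18)
top knob [252. 217.] (238, 202, 23, 24)
[366.9 282.1] [33.2 35.7] [ 0.3731 -0.0765  0.02  ]
[409.9 154.9] [33.6 34.2] [ 0.6633 -0.1792  0.02  ]
[227.6 109. ] [ 27.3 124.8] [0.7696 0.2477 0.02  ]
[289.1  59. ] [21.3 70.1] [0.8973 0.1056 0.02  ]
[[234.1388984  193.44660316]]
```

>>> servo_tool(
  targets=[
    [-0.3,-0.9,0.3,0,40],
    [-0.6,-1.8,0.6,0,40],
    [-0.9,-2.7,1,0,40],
    [-1.2,-3.6,1,0,40],
    [-1.5,-4.5,1,0,40],
  ],
)

```text
time_s: 30.23
tcp_pos: [0.5078, -0.1097, 0.2228]
ee_rot: [[0.936, -0.351, 0.003], [-0.351, -0.936, 0.001], [0.003, -0.002, -1.0]]
wrist_force: [0.6, 0.4, 0.5]
gripper_width: 0.46
gripper_force: 0.0
```

>>> servo_tool(
  targets=[
    [-0.3,-0.9,0,0,40],
    [-0.6,-1.8,0,0,40],
    [-0.9,-2.7,0,0,40],
    [-1.2,-3.6,0,0,40],
    [-1.5,-4.5,0,0,40],
  ],
)

```text
time_s: 30.65
tcp_pos: [0.4626, -0.245, 0.222]
ee_rot: [[0.936, -0.351, 0.002], [-0.351, -0.936, 0.0], [0.002, -0.001, -1.0]]
wrist_force: [0.1, -0.4, -0.5]
gripper_width: 0.457
gripper_force: 0.0
```

Run:
```python
from h import *
S=r.sense();print(S['time_s'],S['tcp_pos'])
t=cap('top');im=t['pixels'];hsv=cv2.cvtColor(im,cv2.COLOR_RGB2HSV);g=cv2.cvtColor(im,cv2.COLOR_RGB2GRAY)
# knob
p=proj(t,[[.509,.1735,.075]])[0].round().astype(int);m=np.zeros_like(g);sl=np.s_[p[1]-14:p[1]+14,p[0]-14:p[0]+14];m[sl]=(g<50)[sl]
k=max(cv2.findContours(m,0,1)[0],key=cv2.contourArea);b=cv2.minEnclosingCircle(k);print('knob',p,b);W=ray(t,[b[0]],.075)[0]
pv=np.array([.643,.12]);print('knob world',W,'angle to shut dir',np.degrees(np.arctan2(*(W[:2]-pv)[::-1]))-159)
# blank: visible wood red-brown under the bridge
m=((hsv[...,1]>115)&(hsv[...,0]<18)&(hsv[...,2]>50)).astype(np.uint8);q=np.zeros_like(m);cv2.circle(q,(234,193),36,1,-1);m&=q
m=cv2.morphologyEx(m,cv2.MORPH_OPEN,np.ones((3,3)));pts=cv2.findNonZero(m)
print('blank px',cv2.minEnclosingCircle(cv2.convexHull(pts)),len(pts))
cp=lambda r_,z:[[.5675+r_*np.cos(a),.2245+r_*np.sin(a),z] for a in np.linspace(0,6.28,40)]
print('pred',cv2.minEnclosingCircle(proj(t,cp(.055,.025)).astype(np.float32)))
m=((hsv[...,1]>115)&(hsv[...,0]<18)&(hsv[...,2]>60)).astype(np.uint8);m[:,:320]=0;m[:,460:]=0;m=cv2.morphologyEx(m,cv2.MORPH_OPEN,np.ones((3,3)))
for k in cv2.findContours(m,0,1)[0]:
    if cv2.contourArea(k)>200: e=cv2.fitEllipse(k);print(np.round(e[0],1))
c=im[270:305,268:298].astype(int); o=np.argwhere((c[...,0]>180)&(c[...,1]<150)&(c[...,2]<100)); print('tip',o.mean(0)[::-1]+[268,270])
```

```text
30.65 [ 0.46260403 -0.24502284  0.22204714]
knob [252 217] ((255.0, 215.0), 8.062357902526855)
knob world [0.51304604 0.16743228 0.075     ] angle to shut dir 0.9482721805916015
blank px ((234.10537719726562, 194.2694549560547), 24.572290420532227) 1343
pred ((233.59068298339844, 193.6649169921875), 24.57293701171875)
[366.4 281.9]
[357.5 124.4]
[373.  104.7]
tip [279.8 295. ]
```

Run:
```python
from h import *
a=cv2.imread('pics/top0.png')[:,:,::-1];b=cap('top')['pixels']
for im in(a,b):
    c=im[260:315,262:305].astype(int); o=np.argwhere((c[...,0]>180)&(c[...,1]<150)&(c[...,2]<100)); print('tip',o.mean(0)[::-1]+[262,260],len(o))
print(np.abs(a[265:305,265:300].astype(int)-b[265:305,265:300]).mean())
print(r.finish_job())
```

```text
tip [279.5 293.5] 4
tip [280.2 295.2] 5
31.34547619047619
the job is handed in; nothing more can be done
None
```

The job is handed in. The big blank sits against both fences and the gate is shut behind it up to its stop. The tin, sanding block and small blank measured unmoved; my image check on the glue bottle was inconclusive, though nothing came near it.

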